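# Hang the drinks dispenser's cleaning tools back in the clip rack

## Task

The rinsed cleaning tools of the drinks dispenser lie on the serving tray: hang the red, the blue and the green one back on the leaning clip rack, each in the bay with plates of its own colour, pressed sideways into both spring clips until the handle is fully home, with the head pointing down the slope so that it drips dry. Leave the yellow brush in its bay, and the cup stack, the sign and the jug standing where they are.

Things in the scene. Friction and masses are not known exactly. Their poses are not given: they have to be found in the camera images.
- red_mid (a point): Middle of the red handle, on its axis. Red spout brush (white round bristle head), 50-100 g, 192 mm long: round handle 18 mm thick, 100 mm long (50 mm each way) between two square collars 26 x 26 mm, 10-12 mm thick. It lies on the collars, so this point is 13 mm above what it lies on. x: along the handle towards the head; z: up as it lies on the tray.
- red_tip (a point): Tip of the head of the red tool, on the handle's axis, 130 mm from the handle's middle.
- blue_mid (a point): Middle of the blue handle, on its axis. Blue tank brush (flat blue head with white tufts), 50-100 g, 192 mm long: round handle 18 mm thick, 100 mm long (50 mm each way) between two square collars 26 x 26 mm, 10-12 mm thick. It lies on the collars, so this point is 13 mm above what it lies on. x: along the handle towards the head; z: up as it lies on the tray.
- blue_tip (a point): Tip of the head of the blue tool, on the handle's axis, 130 mm from the handle's middle.
- green_mid (a point): Middle of the green handle, on its axis. Green scraper (flat white blade 36 mm wide), 50-100 g, 192 mm long: round handle 18 mm thick, 100 mm long (50 mm each way) between two square collars 26 x 26 mm, 10-12 mm thick. It lies on the collars, so this point is 13 mm above what it lies on. x: along the handle towards the head; z: up as it lies on the tray.
- green_tip (a point): Tip of the head of the green tool, on the handle's axis, 130 mm from the handle's middle.
- red_bay (a point): Where the middle of the red handle must come to lie: half-way between the two clips of the bay with red plates (any of the four), 30 mm off the rack's sheet. x: up the slope along the bay, so the tool's head must point to -x; y: along the row; z: straight out of the sheet, leaning 35 degrees from vertical to the rack's front. Push along -z to snap in. See panel.
- blue_bay (a point): Where the middle of the blue handle must come to lie: half-way between the two clips of the bay with blue plates (any of the four), 30 mm off the rack's sheet. x: up the slope along the bay, so the tool's head must point to -x; y: along the row; z: straight out of the sheet, leaning 35 degrees from vertical to the rack's front. Push along -z to snap in. See panel.
- green_bay (a point): Where the middle of the green handle must come to lie: half-way between the two clips of the bay with green plates (any of the four), 30 mm off the rack's sheet. x: up the slope along the bay, so the tool's head must point to -x; y: along the row; z: straight out of the sheet, leaning 35 degrees from vertical to the rack's front. Push along -z to snap in. See panel.
- yellow_mid (a point): Middle of the handle of the yellow spout brush, same handle, which already hangs in the rack: a bystander. Its axes are those of the rack, not of the handle.
- yellow_bay (a point): As the other bay points, for the yellow bay, which is taken.
- panel: The rack's leaning sheet, axes as the bay points. Per bay two clips, 34 mm up and down the slope (x) from the bay point, 12 mm wide, on 18 mm wide rails; free space between the rails. A handle bottoms on the rails. Sprung steel jaws: flared mouth 32 mm wide 17 mm above (z) the bay point, throat 13 mm wide 7 mm above it; they snap over the handle, some 8-16 N for both clips.
- rack: Fixed stainless clip rack, 310 mm wide, leaning sheet rising from 20 mm at its front edge to 150 mm at its back. Origin on the counter under the sheet's middle; x horizontal from front to back, y along the row (bays at y = -108, -36, 36 and 108 mm), z up. Bays 72 mm apart.
- tray: Fixed wooden serving tray 320 x 310 mm on which the three tools lie; floor 4 mm above the counter, rim 14 mm above the counter. Origin under its centre on the counter.
- cups: Loose stack of nested brown paper cups, 80 mm in diameter, 193 mm tall, light; stands near the rack's right-hand end. Origin at the centre of its foot.
- sign: Loose buffet label holder, white card leaning on a clear foot 55 x 90 mm, 60 mm tall; stands in front of the rack. Origin under the foot's centre.
- jug: Loose steel milk jug, 84 mm in diameter, 110 mm tall, with a handle reaching 68 mm from the axis; stands beyond the tray. Origin at the centre of its foot.
Things that resemble listed ones, but are neither listed nor needed, are in the scene too. Of the things like the part that bears blue_mid, leave any that is pink; of the rest the smaller one is meant. What is shaped like the part that bears red_mid but pink is not meant.

How it is judged:
By the outcome, as a careful person would: the job done as asked, in the order asked, and still so for the second after the job is handed in, with the robot touching nothing.
It also fails if it takes over 72 s, if anything falls off the work surface, if the arm or the gripper's body presses on something with over 40 N, if the wrist force passes 120 N, or if a joint passes its speed limit or range.

## Robot

A 7-joint arm with a two-finger parallel gripper is mounted at the origin on the work surface. World frame = base frame: x ahead of the robot, y to its left, z up, the work surface at z = 0. Lengths are in m, angles in rad, forces in N, time in s.
With the tool pointing down it reaches from about 0.4 to 0.9 m from the base axis. Payload 5.6 kg.
Tool frame: the origin (TCP) lies midway between the tips of the shut fingers; the grasp point (between the pads) lies 19 mm behind it (arm.grip_depth is the distance from the TCP to the grasp point, in m); z points along the fingers, y is the line along which they close (so a half turn about z gives the same grasp; the last joint's range is limited). The gripper opens to 92 mm and grips with 3 to 60 N. Pads are 20 mm wide; open, the fingers measure 128 mm over their backs; the gripper's body (75 mm by 189 mm) begins 69 mm behind the grasp point.
Start: joints at [1.109, 0.468, -0.012, 1.603, 0.006, 1.071, -0.056], TCP at [0.264, -0.594, 0.215] pointing down, gripper open.
Joint ranges: [-2.53, 2.53], [-0.31, 2.02], [-1.57, 1.55], [0.28, 2.44], [-1.29, 4.43], [0.15, 1.84], [-2.92, 2.92]. Speed limits (rad/s): [2.57, 2.57, 3.14, 3.14, 3.14, 3.14, 3.14].

## Interface

Orientations are given as a unit quaternion [w, x, y, z].
In Python, from station import arm gives the robot as it stands. The module is installed in compiled form; this text tells all that it offers.
- The arm moves only by the shell command python3 -m inch 'ROWS' [OPENING] [FORCE]. ROWS is a JSON object of lists of equal length, an entry for each row: "delta_pos": the shift along the tool's x, y, z in mm, a list of three; "roll": the turn about the tool's z in degrees. In form: {"delta_pos": [[dx, dy, dz], ...], "roll": [roll, ...]}. A call has 1 to 20 rows; each row is the pose to reach, as a shift and turn from the pose commanded when the call began, along the tool's axes at that moment; what a row does not reach only later rows make up. A row lasts 1/10 s, in which the tool goes at most 50 mm and 8.59 degrees, less where a joint would pass 70% of its speed; a pose out of reach is approached as far as the arm can. A call with a gripper value outside its range is refused whole. OPENING is the opening in per cent of the stroke, from 0 (shut) to 100 (fully open), set as the call begins (- or left out, the last holds). The fingers move at their own pace and stop on an object; FORCE is the grip in N (left out, the last holds). Time passes only in rows, so rows that repeat a pose let the fingers close. It gives the time, the measured TCP pose, the force, the opening and the grip force at its end, in the units of the state.
- arm.get_obs(): the state, without advancing time (a new reading comes with each control period).
- arm.grab_frame(name): name is "scene" or "top"; returns the picture (384x512x3 uint8, red, green, blue); there is no depth.
- arm.camera_info(name): a dict with "camera_matrix" (3x3 intrinsics, pixels), "rvec" (rotation vector, rad) and "tvec" (3), from world to camera coordinates, as OpenCV has them. Camera axes: x right, y down, z forward; pixel columns grow to the right and rows downward; lengths in m; the calibration is good to about 2 mm. A picture is of the moment at which its call begins. camera_info takes no time and is no camera call.
- arm.hand_in(): hands the job in; it is judged then, once.
The state is a dict: "clock": time; "joint_pos": joint angles; "qvel": joint speeds; "joint_efforts": joint torques, N m; "position": TCP position; "eef_rot": TCP orientation; "ft_force": force on the tool from outside, world axes, zero at the start; "wrist_torque": the same for the moment, N m; "finger_gap": finger opening in m; "gripper_force": force on a finger pad.
Only numpy, scipy, OpenCV 4.12 (cv2) and the standard library are available. Lean on these libraries where they do the work, as an engineer would, in place of code of your own. Each camera call takes 0.05 s, during which the arm holds its last target. There are 200 camera calls.

## Working session

There is one attempt and no reset: what is moved stays moved. The work goes in short steps, Python scripts to look and compute and a shell command to move; the robot and the scene stay as the last step left them, time stands still between calls to the robot, and variables do not carry over. Pictures are saved under pics/ and viewed, at most 10 in all, crops included, and the job is handed in when it is done.

```bash
mkdir -p pics; python3 - <<'E'
from station import arm
import cv2
for n in("scene","top"):
    f=arm.grab_frame(n); cv2.imwrite(f"pics/{n}0.png",cv2.resize(f[:,:,::-1],(800,600),interpolation=cv2.INTER_CUBIC))
    c=arm.camera_info(n); print(c)
o=arm.get_obs(); print({k:o[k] for k in("clock","position","eef_rot","ft_force","finger_gap")}, arm.grip_depth)
E
```

```text
{'camera_matrix': array([[422.56476067,   0.        , 256.61252411],
       [  0.        , 422.56476067, 189.18957092],
       [  0.        ,   0.        ,   1.        ]]), 'rvec': array([ 2.13328327,  0.81484039, -0.39937124]), 'tvec': array([-0.30694979, -0.21065829,  1.75916465])}
{'camera_matrix': array([[403.86998641,   0.        , 259.72476671],
       [  0.        , 403.86998641, 196.75460973],
       [  0.        ,   0.        ,   1.        ]]), 'rvec': array([ 2.14004694, -2.08719958,  0.19998713]), 'tvec': array([-0.1461062 ,  0.54418879,  1.38850163])}
{'clock': 0.1, 'position': array([ 0.26407456, -0.593381  ,  0.21374753]), 'eef_rot': array([-7.47370846e-04,  9.78154483e-01,  2.07877843e-01, -2.25962816e-04]), 'ft_force': array([ 0.62566679,  0.17255887, -0.38592545]), 'finger_gap': 0.09185474733511796} 0.0187
```

View pics/scene0.png

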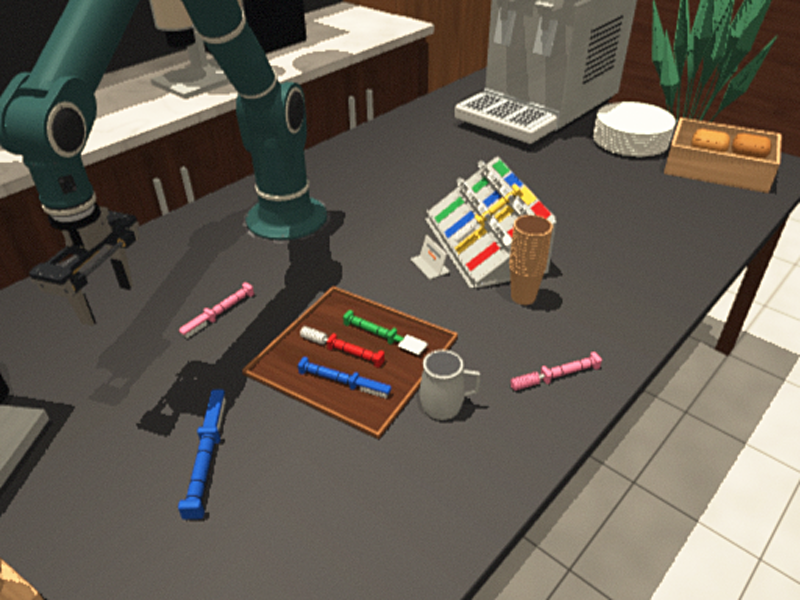

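View pics/top0.png

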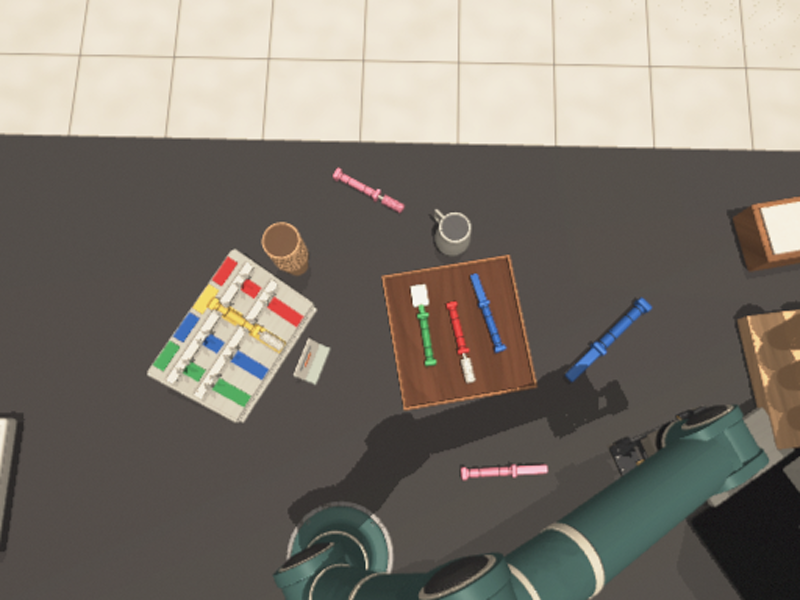

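Scene: the tools lie on the tray (top view, 800-px scale: green (427,335), red (458,327), blue (488,315)). The rack is at (232,335) with its front to the right and bays red, yellow, blue, green from far to near. The sign is at (312,362), the cups at (285,250). Next I'll take enlarged crops.

```bash
cat > h.py <<'E'
import numpy as np,cv2
from station import arm
def cam(n):
    c=arm.camera_info(n); R=cv2.Rodrigues(np.array(c["rvec"],float))[0]; return c["camera_matrix"],R,np.array(c["tvec"],float).ravel()
def onz(n,uv,z):
    K,R,t=cam(n); d=R.T@np.linalg.inv(K)@np.array([uv[0],uv[1],1.]); C=-R.T@t; return C+d*(z-C[2])/d[2]
def proj(n,P):
    K,R,t=cam(n); return cv2.projectPoints(np.array(P,float).reshape(-1,3),R,t,K,None)[0].reshape(-1,2)
def crop(n,x0,y0,w,h,s,out,f=None):
    f=arm.grab_frame(n) if f is None else f
    im=cv2.resize(f[y0:y0+h,x0:x0+w,::-1],None,fx=s,fy=s,interpolation=cv2.INTER_CUBIC)
    for k in range(0,w,10): cv2.putText(im,str(x0+k),(k*s,8),0,.3,(255,255,255)); cv2.line(im,(k*s,10),(k*s,14),(255,255,255))
    for k in range(0,h,10): cv2.putText(im,str(y0+k),(0,k*s+4),0,.3,(255,255,255)); cv2.line(im,(20,k*s),(24,k*s),(255,255,255))
    cv2.imwrite("pics/"+out,im)
E
python3 - <<'E'
from h import *
f=arm.grab_frame("top")
crop("top",238,155,112,112,5,"t_tray.png",f)
crop("top",85,135,130,140,4,"t_rack.png",f)
crop("scene",260,90,110,110,5,"s_rack.png")
E
```

```text
(no output)
```

View pics/t_tray.png

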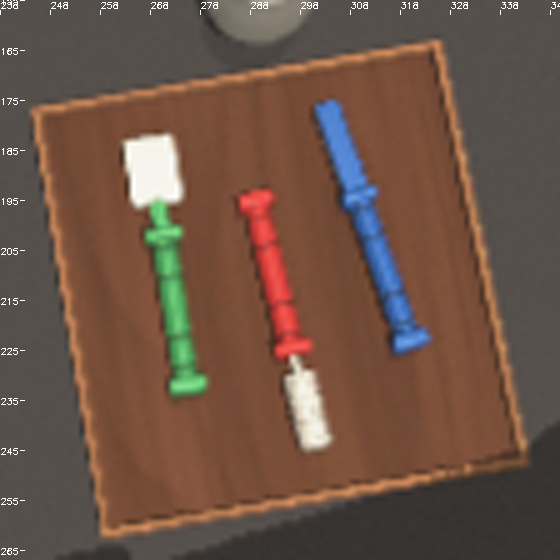

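View pics/t_rack.png

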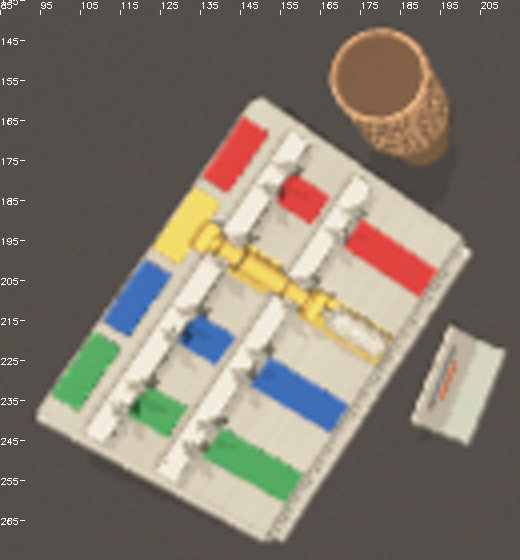

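View pics/s_rack.png

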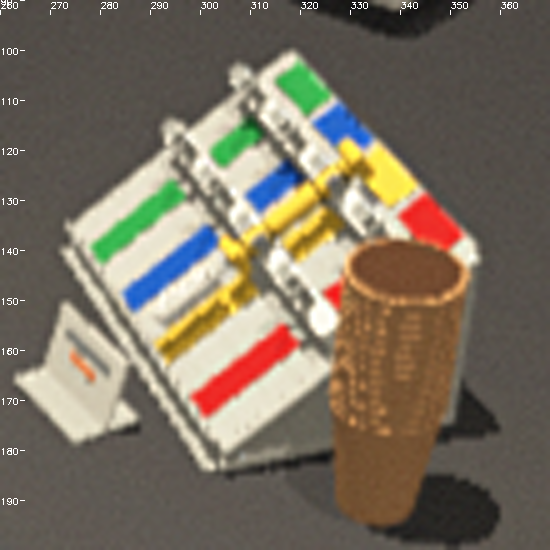

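The crops are clear: red's head points to the robot (tip at 301,244 px), green's and blue's heads point away. The rack's corners, the yellow handle (collars at 137,194 and 164,211 px), the sign and the cups are all readable. I'll fit them now.

```bash
cat >> h.py <<'E'
T=lambda u,v:(238+u/5-.4,155+v/5-.4)
Rk=lambda u,v:(85+u/4-.4,135+v/4-.4)
S=lambda u,v:(260+u/5-.4,90+v/5-.4)
E
python3 - <<'E'
from h import *
from scipy.optimize import least_squares
tools=dict(red=((256,202),(293,347),(315,446)),green=((188,384),(164,233),(150,140)),blue=((411,341),(359,197),(327,104)))
for k,(a,b,t) in tools.items():
    A,B,t=[onz("top",T(*p),.017)[:2] for p in(a,b,t)]
    d=B-A; print(k,"mid",((A+B)/2).round(4),"tip",t.round(4),"colldist",np.linalg.norm(d).round(4),"midtip",np.linalg.norm(t-(A+B)/2).round(4),"yaw",np.degrees(np.arctan2(d[1],d[0])).round(1))
s35,c35=np.sin(np.radians(35)),np.cos(np.radians(35))
def W(p,P): # rack pt (x,y,z)
    x,y,a=p; P=np.atleast_2d(P); c,s=np.cos(a),np.sin(a)
    return np.c_[x+c*P[:,0]-s*P[:,1],y+s*P[:,0]+c*P[:,1],P[:,2]]
# rack right end y=-155 (far, red), left y=+155 
X=.093
cor=np.array([[X,-.155,.15],[-X,-.155,.02],[-X,.155,.02],[X,.155,.15]])
pt=np.array([Rk(258,98),Rk(467,242),Rk(268,540),Rk(38,415)])
ps=np.array([S(210,460),S(72,222),S(295,52)])
def res(p): return np.r_[(proj("top",W(p,cor))-pt).ravel(),(proj("scene",W(p,cor[1:]))-ps).ravel()]
r=least_squares(res,[.45,.35,np.radians(60)],loss="soft_l1"); p=r.x
print("rack",p[:2].round(4),np.degrees(p[2]).round(2),"res",r.fun.round(1))
def bay(y,x=0,z=.03,h=.085): return W(p,[x*c35-z*s35,y,h+x*s35+z*c35])[0]
# yellow: fit s along bay and y
yc=[Rk(207,238),Rk(315,305)]
r2=least_squares(lambda q:(proj("top",[bay(q[1],q[0]+.056),bay(q[1],q[0]-.056)])-yc).ravel(),[0,-.036])
print("yellow s,y",r2.x.round(4),r2.fun.round(1))
for n,y in zip(("red","yel","blue","green"),(-.108,-.036,.036,.108)): print(n,bay(y).round(4))
for n,uv in(("cuptop",(380,75)),): print(n,onz("top",Rk(*uv),.193).round(3))
print("sign foot corners",[onz("top",Rk(*u),.0).round(3)[:2] for u in((505,352),(467,443))],"card top",[onz("top",Rk(*u),.06).round(3)[:2] for u in((452,328),(415,420))])
print("sign in rack frame",[((onz("top",Rk(*u),h)[:2]-p[:2])@np.array([[np.cos(p[2]),-np.sin(p[2])],[np.sin(p[2]),np.cos(p[2])]])).round(3) for u,h in(((505,352),0),((467,443),0),((452,328),.06),((415,420),.06),((380,75),.193))])
o=arm.get_obs(); R=cv2.Rodrigues(np.zeros(3))[0]
from scipy.spatial.transform import Rotation as Ro
q=o["eef_rot"];print(Ro.from_quat([q[1],q[2],q[3],q[0]]).as_matrix().round(3))
E
```

```text
red mid [ 0.511  -0.2523] tip [ 0.387  -0.2826] colldist 0.1099 midtip 0.1276 yaw -165.3
green mid [ 0.4843 -0.1812] tip [ 0.6089 -0.1597] colldist 0.1119 midtip 0.1265 yaw 10.1
blue mid [ 0.517  -0.3326] tip [ 0.6394 -0.29  ] colldist 0.1119 midtip 0.1296 yaw 19.7
rack [0.4675 0.2443] 59.22 res [ 0.1  0.4 -0.9  0.6 -0.1 -1.2  0.3 -1.6  0.1 -2.4 -0.6  1.2 -0.8 -0.1]
yellow s,y [ 0.0345 -0.0349] [-0.2 -0.5  0.2  0.5]
red [0.5515 0.1742 0.1096]
yel [0.4896 0.2111 0.1096]
blue [0.4278 0.2479 0.1096]
green [0.3659 0.2848 0.1096]
cuptop [0.659 0.133 0.193]
sign foot corners [array([0.458, 0.045]), array([0.374, 0.075])] card top [array([0.47 , 0.084]), array([0.388, 0.112])]
sign in rack frame [array([-0.177, -0.094]), array([-0.194, -0.006]), array([-0.136, -0.084]), array([-0.154,  0.001]), array([ 0.003, -0.221])]
[[ 0.914  0.407 -0.   ]
 [ 0.407 -0.914  0.001]
 [-0.    -0.001 -1.   ]]
```

```bash
cat >> h.py <<'E'
from scipy.spatial.transform import Rotation as Ro
s35,c35=np.sin(np.radians(35)),np.cos(np.radians(35))
RK=(.4675,.2443,np.radians(59.22)); SB=.034
YB=dict(red=-.108,yellow=-.036,blue=.036,green=.108)
def bay(n,x=0.,z=0.):  # world point at panel offset x,z from bay point
    x=x+SB; z=z+.03; a=x*c35-z*s35; y=YB[n]; c,s=np.cos(RK[2]),np.sin(RK[2])
    return np.array([RK[0]+c*a-s*y,RK[1]+s*a+c*y,.085+x*s35+z*c35])
def go(pos,yaw):
    o=arm.get_obs(); q=o["eef_rot"]; R=Ro.from_quat([q[1],q[2],q[3],q[0]]).as_matrix()
    y0=np.degrees(np.arctan2(R[1,0],R[0,0])); d=R.T@(np.array(pos)-o["position"])*1e3
    print("delta",d.round(1),"roll",round(-((yaw-y0+180)%360-180),1),"yaw0",y0.round(1))
E
python3 - <<'E'
from h import *
for n in YB: print(n,bay(n).round(4))
print(proj("top",[bay("red",0,-.03),bay("blue",0,-.03),bay("green",0,-.03)]).round(1), "plates seen", [tuple(np.round(Rk(*u),1)) for u in((302,198),(207,340),(158,410))])
print(proj("top",[bay("red",-.09,-.03)]).round(1),np.round(Rk(390,258),1))
go([.506,-.2536,.09],14.7); go([.506,-.2536,.007],14.7)
E
```

```text
red [0.5657 0.1982 0.1291]
yellow [0.5039 0.235  0.1291]
blue [0.442  0.2719 0.1291]
green [0.3802 0.3087 0.1291]
[[160.3 183.9]
 [136.1 218.7]
 [123.7 236.6]] plates seen [(np.float64(160.1), np.float64(184.1)), (np.float64(136.4), np.float64(219.6)), (np.float64(124.1), np.float64(237.1))]
[[180.8 197.9]] [182.1 199.1]
delta [ 359.2 -212.1  124.2] roll 9.3 yaw0 24.0
delta [ 359.2 -212.   207.2] roll 9.3 yaw0 24.0
```

```bash
python3 -m inch '{"delta_pos":[[45,-27,16],[90,-53,31],[135,-80,47],[180,-106,62],[225,-133,78],[269,-159,93],[314,-186,109],[340,-200,118],[355,-209,124],[359,-212,124],[359,-212,124],[359,-212,124]],"roll":[1,2,3,4,5,6,7,8,9,9.3,9.3,9.3]}' 55 10; python3 - <<'E'
from h import *
crop("top",238,155,112,112,5,"t2.png")
go([.506,-.2536,.007],14.7)
E
```

```text
clock: 1.4
position: [0.5053, -0.256, 0.0909]
eef_rot: [0.001, 0.992, 0.127, -0.0]
ft_force: [0.2, 0.4, -0.7]
finger_gap: 0.0504
gripper_force: 0.0
delta [ 1.5 -2.5 84. ] roll -0.2 yaw0 14.5
```

View pics/t2.png

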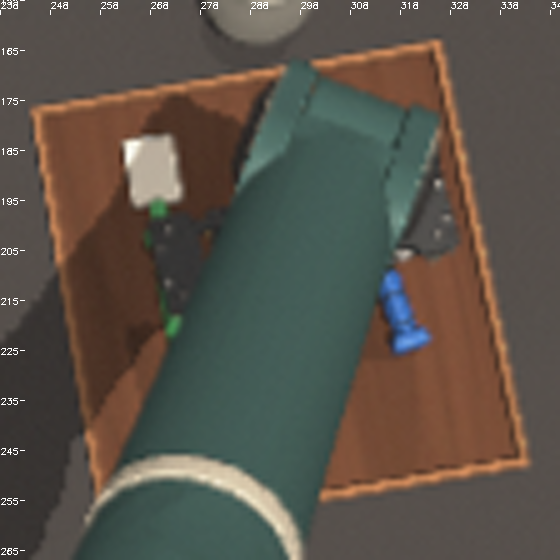

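The arm hides the red tool from above, but the pose is within 3 mm of the estimate, so I'll descend.

```bash
python3 -m inch '{"delta_pos":[[1,-2,30],[1,-2,60],[1,-2,75],[1,-2,84],[1,-2,84],[1,-2,84]],"roll":[0,0,0,0,0,0]}' && python3 -m inch '{"delta_pos":[[0,0,0],[0,0,0],[0,0,0],[0,0,0],[0,0,0]],"roll":[0,0,0,0,0]}' 0 12
```

```text
clock: 2.05
position: [0.5071, -0.2527, 0.0074]
eef_rot: [0.0, 0.992, 0.128, 0.001]
ft_force: [-0.7, -0.0, 0.6]
finger_gap: 0.0506
gripper_force: 0.0
clock: 2.55
position: [0.5068, -0.2522, 0.0069]
eef_rot: [0.0, 0.992, 0.128, 0.0]
ft_force: [0.3, -0.3, 1.3]
finger_gap: 0.0177
gripper_force: 12.0
```

```bash
python3 -m inch '{"delta_pos":[[0,0,-30],[0,0,-70],[0,0,-120],[0,0,-170],[0,0,-200],[0,0,-200]],"roll":[0,0,0,0,0,0]}'; python3 - <<'E'
from h import *
for h in(.07,.045): go(bay("red",-.005,h)-[0,0,.01],59.2)
E
```

```text
clock: 3.15
position: [0.5092, -0.2531, 0.2117]
eef_rot: [0.003, 0.992, 0.128, 0.004]
ft_force: [0.4, -0.4, -1.4]
finger_gap: 0.0177
gripper_force: 12.0
delta [ 137.3 -391.4   36.8] roll -44.5 yaw0 14.7
delta [ 147.4 -401.6   57.3] roll -44.5 yaw0 14.7
```

```bash
python3 -m inch '{"delta_pos":[[8,-24,0],[22,-62,0],[38,-108,0],[55,-156,0],[72,-204,0],[88,-252,0],[105,-300,0],[121,-345,0],[131,-375,5],[136,-389,15],[137,-391,25],[137,-391,35],[137,-391,37],[137,-391,37],[137,-391,37]],"roll":[-4,-8,-13,-18,-23,-28,-33,-38,-42,-44.5,-44.5,-44.5,-44.5,-44.5,-44.5]}'  - 5; python3 - <<'E'
from h import *
crop("scene",245,60,120,130,4,"s3.png")
for h in(.07,.05,.035,.022): go(bay("red",-.005,h)-[0,0,.01],59.2)
E
```

```text
clock: 4.65
position: [0.5403, 0.1597, 0.1698]
eef_rot: [0.0, 0.87, 0.493, 0.0]
ft_force: [0.1, -0.4, -1.3]
finger_gap: 0.0175
gripper_force: 5.0
delta [ 1.5  2.3 -3.5] roll -0.1 yaw0 59.1
delta [12.9  2.2 12.9] roll -0.1 yaw0 59.1
delta [21.5  2.2 25.2] roll -0.1 yaw0 59.1
delta [29.   2.2 35.8] roll -0.1 yaw0 59.1
```

View pics/s3.png

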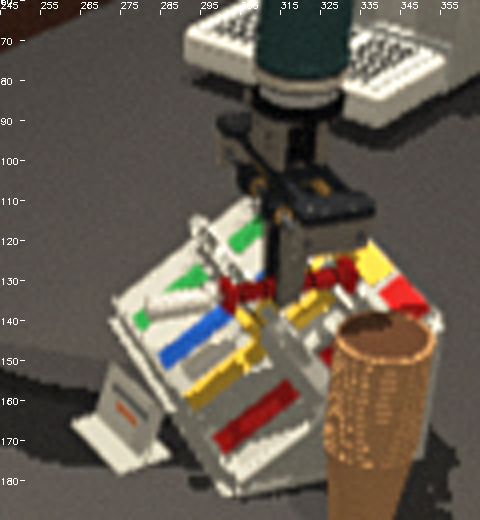

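Red is held level over its bay (fingers near 318,125 px) and clear of the cups. I'll push along the panel normal, so the upper clip tilts it.

```bash
python3 -m inch '{"delta_pos":[[4,2,0],[8,2,6],[13,2,13],[17,2,19],[21,2,25],[23,2,28],[25,2,31],[27,2,33],[29,2,36],[29,2,36]],"roll":[0,0,0,0,0,0,0,0,0,0]}'  - 5; python3 - <<'E'
from h import *
crop("scene",245,60,120,130,4,"s4.png")
for h in(.022,.015,.0,-.003): go(bay("red",-.005,h)-[0,0,.01],59.2)
E
```

```text
clock: 5.7
position: [0.5566, 0.1848, 0.1333]
eef_rot: [0.0, 0.87, 0.494, 0.0]
ft_force: [-0.2, -1.5, -1.0]
finger_gap: 0.0177
gripper_force: 5.0
delta [-0.6  1.  -0.7] roll -0.0 yaw0 59.2
delta [3.4 1.  5. ] roll -0.0 yaw0 59.2
delta [12.   0.9 17.3] roll -0.0 yaw0 59.2
delta [13.7  0.9 19.8] roll -0.0 yaw0 59.2
```

View pics/s4.png

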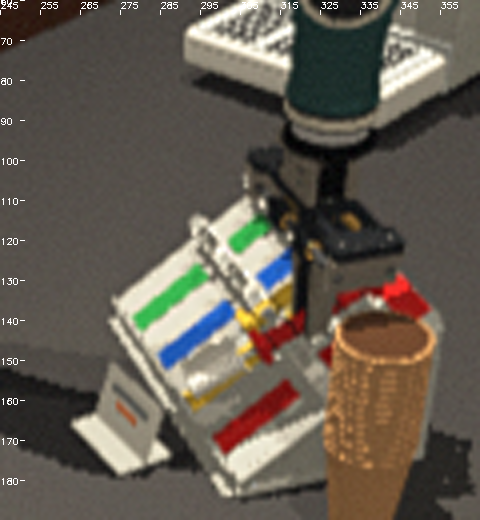

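The red handle has tilted with the slope (head at 305,150 px). I'll seat it in the mouths, then tighten and press.

```bash
python3 -m inch '{"delta_pos":[[1,1,2],[2,1,4],[4,1,6],[4,1,6]],"roll":[0,0,0,0]}'  - 5 && python3 -m inch '{"delta_pos":[[0,0,0],[0,0,0],[2,0,3],[4,0,6],[6,0,9],[8,0,12],[10,0,14],[10,0,14]],"roll":[0,0,0,0,0,0,0,0]}'  - 45;  python3 - <<'E'
from h import *
for h in(.0,-.003): go(bay("red",-.005,h)-[0,0,.01],59.2)
E
```

```text
clock: 6.15
position: [0.5594, 0.1877, 0.1272]
eef_rot: [0.0, 0.87, 0.494, -0.0]
ft_force: [0.4, -2.1, 0.2]
finger_gap: 0.0179
gripper_force: 5.0
clock: 6.95
position: [0.5641, 0.1948, 0.1141]
eef_rot: [0.001, 0.87, 0.494, -0.001]
ft_force: [-3.4, -7.4, 9.4]
finger_gap: 0.0165
gripper_force: 45.0
delta [-0.4 -0.3 -2.1] roll -0.0 yaw0 59.2
delta [ 1.4 -0.3  0.3] roll -0.0 yaw0 59.2
```

```bash
python3 -m inch '{"delta_pos":[[1,0,1],[2,0,3],[2,0,3],[2,0,3]],"roll":[0,0,0,0]}';  python3 - <<'E'
from h import *
crop("scene",245,60,120,130,4,"s5.png")
for h in(.0,-.003): go(bay("red",-.005,h)-[0,0,.01],59.2)
E
```

```text
clock: 7.35
position: [0.5645, 0.1951, 0.1136]
eef_rot: [0.002, 0.87, 0.493, -0.003]
ft_force: [-11.6, -11.8, 28.5]
finger_gap: 0.0167
gripper_force: 45.0
delta [-0.8 -0.5 -2.6] roll -0.1 yaw0 59.1
delta [ 0.9 -0.5 -0.1] roll -0.1 yaw0 59.1
```

Stiff stop at 33 N with no travel, so it's bottomed. I'll unload, release and retreat.

```bash
python3 -m inch '{"delta_pos":[[-2,0,-3],[-2,0,-3]],"roll":[0,0]}' && python3 -m inch '{"delta_pos":[[0,0,0],[0,0,0],[0,0,0],[0,0,-10],[0,0,-30],[0,0,-70],[0,0,-110],[0,0,-110],[0,0,-110]],"roll":[0,0,0,0,0,0,0,0,0]}' 42 10; python3 - <<'E'
from h import *
u=np.radians(19.7); g=np.array([.517,-.3326])+.005*np.array([np.cos(u),np.sin(u)])
print(g); go([*g,.17],19.7)
E
```

```text
clock: 7.6
position: [0.5644, 0.195, 0.1139]
eef_rot: [0.001, 0.87, 0.494, -0.001]
ft_force: [-2.4, -5.8, 6.8]
finger_gap: 0.0169
gripper_force: 45.0
clock: 8.5
position: [0.565, 0.1969, 0.2251]
eef_rot: [0.0, 0.869, 0.494, 0.001]
ft_force: [-0.2, -0.1, 1.2]
finger_gap: 0.0384
gripper_force: 0.0
[ 0.52170735 -0.33091452]
delta [-475.7  232.9   54.5] roll 39.5 yaw0 59.2
```

```bash
python3 -m inch '{"delta_pos":[[-20,10,0],[-55,27,0],[-98,48,0],[-142,70,0],[-186,91,0],[-230,113,0],[-274,134,10],[-318,156,20],[-362,177,30],[-406,199,40],[-440,215,50],[-465,228,54],[-476,233,54],[-476,233,54],[-476,233,54],[-476,233,54]],"roll":[3,6,10,14,18,22,26,30,33,36,39.5,39.5,39.5,39.5,39.5,39.5]}' 55 10; python3 - <<'E'
from h import *
go([.5217,-.3309,.007],19.7)
f=arm.grab_frame("top"); g=f.astype(int)
for n in("red","yellow"):
  P=proj("top",[bay(n,.056),bay(n,0),bay(n,-.056),bay(n,-.1)]).round().astype(int)
  print(n,[tuple(g[v-1:v+2,u-1:u+2].mean((0,1)).round()) for u,v in P])
crop("top",85,135,130,140,2,"a_top.png",f); crop("scene",260,90,110,110,3,"a_sc.png")
E
```

```text
clock: 10.1
position: [0.5215, -0.3296, 0.1698]
eef_rot: [-0.0, 0.985, 0.172, 0.0]
ft_force: [0.0, -0.1, 0.6]
finger_gap: 0.0507
gripper_force: 0.0
delta [ -0.3   1.4 162.8] roll 0.1 yaw0 19.8
red [(np.float64(216.0), np.float64(67.0), np.float64(62.0)), (np.float64(217.0), np.float64(65.0), np.float64(60.0)), (np.float64(220.0), np.float64(68.0), np.float64(64.0)), (np.float64(225.0), np.float64(215.0), np.float64(195.0))]
yellow [(np.float64(238.0), np.float64(214.0), np.float64(104.0)), (np.float64(237.0), np.float64(209.0), np.float64(99.0)), (np.float64(238.0), np.float64(213.0), np.float64(107.0)), (np.float64(232.0), np.float64(224.0), np.float64(206.0))]
```

Red shows at its predicted pixels with the white head down the slope. Blue next.

```bash
python3 -m inch '{"delta_pos":[[0,1,30],[0,1,75],[0,1,120],[0,1,145],[0,1,158],[0,1,163],[0,1,163],[0,1,163]],"roll":[0,0,0,0,0,0,0,0]}' && python3 -m inch '{"delta_pos":[[0,0,0],[0,0,0],[0,0,0],[0,0,0],[0,0,0],[0,0,-30],[0,0,-75],[0,0,-125],[0,0,-170],[0,0,-200],[0,0,-200],[0,0,-200]],"roll":[0,0,0,0,0,0,0,0,0,0,0,0]}' 0 12;  python3 - <<'E'
from h import *
go(bay("blue",-.005,.07)-[0,0,.01],-120.8)
E
```

```text
clock: 11.0
position: [0.5224, -0.3332, 0.0082]
eef_rot: [0.001, 0.985, 0.171, 0.001]
ft_force: [-0.2, -0.8, 0.3]
finger_gap: 0.0511
gripper_force: 0.0
clock: 12.2
position: [0.521, -0.3328, 0.2067]
eef_rot: [0.0, 0.985, 0.171, 0.0]
ft_force: [-1.2, 0.4, -0.8]
finger_gap: 0.0174
gripper_force: 12.0
delta [  95.2 -567.7   32.9] roll 140.5 yaw0 19.7
```

```bash
python3 -m inch '{"delta_pos":[[3,-15,0],[6,-40,0],[12,-72,0],[18,-104,0],[23,-136,0],[28,-168,0],[34,-200,0],[39,-232,0],[44,-264,0],[50,-296,0],[55,-328,0],[60,-360,0],[66,-392,0],[71,-424,0],[76,-456,0],[82,-488,0],[87,-520,0],[92,-545,0],[95,-562,0],[95,-568,0]],"roll":[-8,-16,-24,-32,-40,-48,-56,-64,-72,-80,-88,-96,-104,-112,-120,-128,-136,-144,-152,-160]}';  python3 - <<'E'
from h import *
go(bay("blue",-.005,.07)-[0,0,.01],-120.8); print(arm.get_obs()["joint_pos"].round(2))
E
```

```text
clock: 14.2
position: [0.4173, 0.2357, 0.2049]
eef_rot: [-0.002, -0.002, 1.0, 0.0]
ft_force: [-0.4, 0.5, -1.2]
finger_gap: 0.0179
gripper_force: 12.0
delta [-2.2 -1.9 31.3] roll -59.0 yaw0 -179.8
[ 0.16  0.32 -0.87  1.97  0.29  0.98  0.73]
```

```bash
python3 -m inch '{"delta_pos":[[-1,-1,0],[-2,-2,0],[-2,-2,0],[-2,-2,0],[-2,-2,10],[-2,-2,20],[-2,-2,31],[-2,-2,31],[-2,-2,31]],"roll":[-8,-16,-24,-32,-40,-48,-56,-59,-59]}' - 5;  python3 - <<'E'
from h import *
for h in(.07,.05,.035,.022,.014): go(bay("blue",-.005,h)-[0,0,.01],-120.8)
E
```

```text
clock: 15.1
position: [0.4198, 0.2314, 0.1736]
eef_rot: [-0.002, -0.49, 0.872, 0.001]
ft_force: [-0.2, -1.0, -0.2]
finger_gap: 0.0179
gripper_force: 5.0
delta [-1.8  1.6  0.1] roll -0.5 yaw0 -121.3
delta [-13.3   1.6  16.4] roll -0.5 yaw0 -121.3
delta [-22.    1.7  28.7] roll -0.5 yaw0 -121.3
delta [-29.5   1.7  39.3] roll -0.5 yaw0 -121.3
delta [-34.1   1.7  45.9] roll -0.5 yaw0 -121.3
```

```bash
python3 -m inch '{"delta_pos":[[-4,1,4],[-8,2,9],[-13,2,16],[-18,2,23],[-22,2,29],[-25,2,33],[-27,2,36],[-29,2,39],[-31,2,42],[-34,2,46],[-34,2,46]],"roll":[-0.5,-0.5,-0.5,-0.5,-0.5,-0.5,-0.5,-0.5,-0.5,-0.5,-0.5]}'  - 5; python3 - <<'E'
from h import *
crop("scene",245,60,120,130,4,"s6.png")
for h in(.014,.0,-.004): go(bay("blue",-.005,h)-[0,0,.01],-120.8)
E
```

```text
clock: 16.2
position: [0.4371, 0.2624, 0.1291]
eef_rot: [-0.0, -0.494, 0.869, 0.0]
ft_force: [-0.5, -1.0, 0.0]
finger_gap: 0.0176
gripper_force: 5.0
delta [1.5 0.7 1.7] roll 0.0 yaw0 -120.8
delta [-6.6  0.7 13.2] roll 0.0 yaw0 -120.8
delta [-8.9  0.7 16.4] roll 0.0 yaw0 -120.8
```

View pics/s6.png

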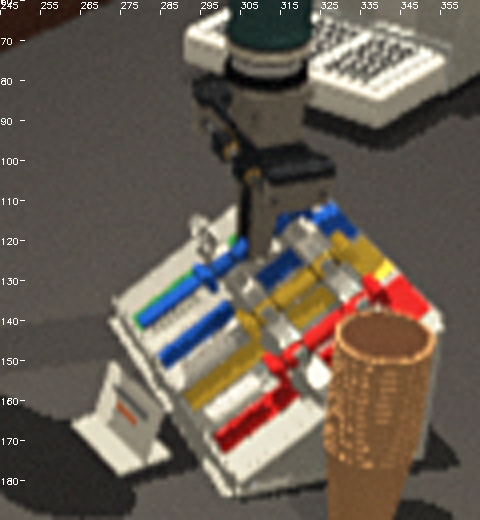

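Red hangs home in its bay (handle 320,143 px, head at 300,158). Blue is tilted parallel to the slope above its clips, with its head towards (282,140). I'll tighten and press.

```bash
python3 -m inch '{"delta_pos":[[0,0,0],[0,0,0],[-1,1,3],[-3,1,6],[-5,1,9],[-7,1,12],[-8,1,15],[-9,1,17],[-9,1,17]],"roll":[0,0,0,0,0,0,0,0,0]}'  - 45;  python3 - <<'E'
from h import *
for h in(.0,-.003): go(bay("blue",-.005,h)-[0,0,.01],-120.8)
E
```

```text
clock: 17.15
position: [0.4409, 0.2691, 0.1149]
eef_rot: [-0.001, -0.494, 0.87, -0.003]
ft_force: [-8.7, -11.4, 29.4]
finger_gap: 0.0169
gripper_force: 45.0
delta [ 1.2  0.5 -1.3] roll -0.0 yaw0 -120.8
delta [-0.5  0.5  1.2] roll -0.0 yaw0 -120.8
```

```bash
python3 -m inch '{"delta_pos":[[2,0,-3],[2,0,-3]],"roll":[0,0]}' && python3 -m inch '{"delta_pos":[[0,0,0],[0,0,0],[0,0,0],[0,0,-10],[0,0,-30],[0,0,-70],[0,0,-110],[0,0,-110],[0,0,-110]],"roll":[0,0,0,0,0,0,0,0,0]}' 42 10; python3 - <<'E'
from h import *
go([.4892,-.1803,.14],-169.9)
E
```

```text
clock: 17.35
position: [0.4406, 0.2689, 0.1159]
eef_rot: [0.001, -0.494, 0.87, 0.0]
ft_force: [1.4, -0.5, 1.6]
finger_gap: 0.0173
gripper_force: 45.0
clock: 18.25
position: [0.4402, 0.2687, 0.2265]
eef_rot: [0.001, -0.494, 0.87, -0.0]
ft_force: [0.6, -1.0, 0.2]
finger_gap: 0.0385
gripper_force: 0.0
delta [ 360.6 -272.    86.5] roll 49.1 yaw0 -120.8
```

```bash
python3 -m inch '{"delta_pos":[[16,-12,0],[44,-33,0],[80,-60,0],[116,-87,0],[152,-115,0],[188,-142,0],[224,-169,10],[260,-196,30],[296,-223,50],[330,-249,70],[352,-266,82],[360,-272,86],[360,-272,86],[360,-272,86],[360,-272,86]],"roll":[4,8,13,18,23,28,33,38,43,47,49,49,49,49,49]}' 55 10; python3 - <<'E'
from h import *
go([.4892,-.1803,.007],-169.9)
f=arm.grab_frame("top"); g=f.astype(int)
for n in("red","yellow","blue"):
  P=proj("top",[bay(n,.056),bay(n,0),bay(n,-.056),bay(n,-.1)]).round().astype(int)
  print(n,[tuple(int(x) for x in g[v-1:v+2,u-1:u+2].mean((0,1))) for u,v in P])
E
```

```text
clock: 19.75
position: [0.4896, -0.1778, 0.1403]
eef_rot: [0.0, -0.091, 0.996, -0.0]
ft_force: [0.4, 1.2, -0.7]
finger_gap: 0.0505
gripper_force: 0.0
delta [  1.   -2.4 133.3] roll 0.3 yaw0 -169.6
red [(215, 66, 62), (217, 64, 60), (220, 68, 63), (224, 215, 195)]
yellow [(238, 214, 104), (237, 208, 98), (237, 213, 107), (232, 223, 206)]
blue [(69, 104, 161), (58, 102, 170), (59, 99, 161), (62, 109, 183)]
```

```bash
python3 -m inch '{"delta_pos":[[0,-1,30],[1,-2,70],[1,-2,105],[1,-2,125],[1,-2,133],[1,-2,133],[1,-2,133]],"roll":[0,0,0,0,0,0,0]}' && python3 -m inch '{"delta_pos":[[0,0,0],[0,0,0],[0,0,0],[0,0,0],[0,0,0],[0,0,-30],[0,0,-75],[0,0,-125],[0,0,-170],[0,0,-200],[0,0,-200],[0,0,-200]],"roll":[0,0,0,0,0,0,0,0,0,0,0,0]}' 0 12;  python3 - <<'E'
from h import *
go(bay("green",-.005,.07)-[0,0,.01],59.2)
E
```

```text
clock: 20.5
position: [0.4895, -0.1817, 0.0078]
eef_rot: [0.001, -0.089, 0.996, -0.0]
ft_force: [0.6, 0.9, -0.2]
finger_gap: 0.0505
gripper_force: 0.0
clock: 21.7
position: [0.4882, -0.1824, 0.2066]
eef_rot: [0.0, -0.089, 0.996, -0.001]
ft_force: [-1.0, -0.4, -2.4]
finger_gap: 0.0175
gripper_force: 12.0
delta [ 48.7 469.1  32.6] roll 131.0 yaw0 -169.8
```

```bash
python3 -m inch '{"delta_pos":[[1,12,0],[4,34,0],[7,64,0],[10,94,0],[13,124,0],[16,154,0],[19,184,0],[22,214,0],[25,244,0],[28,274,0],[31,304,0],[34,334,0],[38,364,0],[41,394,0],[44,424,0],[47,450,10],[49,465,20],[49,469,30],[49,469,32],[49,469,32]],"roll":[4,12,20,28,36,44,52,60,68,76,84,92,100,108,116,124,131,131,131,131]}' - 5;  python3 - <<'E'
from h import *
for h in(.07,.05,.035,.022,.014): go(bay("green",-.005,h)-[0,0,.01],59.2)
print(arm.get_obs()["joint_pos"].round(2))
E
```

```text
clock: 23.7
position: [0.3569, 0.2696, 0.1735]
eef_rot: [0.0, 0.869, 0.494, -0.001]
ft_force: [-0.3, -0.9, -1.0]
finger_gap: 0.0178
gripper_force: 5.0
delta [ 1.2 -0.  -0.1] roll 0.1 yaw0 59.3
delta [12.7 -0.  16.3] roll 0.1 yaw0 59.3
delta [21.3  0.  28.5] roll 0.1 yaw0 59.3
delta [28.8  0.  39.2] roll 0.1 yaw0 59.3
delta [33.4  0.  45.7] roll 0.1 yaw0 59.3
[-0.07  0.27 -0.74  2.08  0.24  0.88 -1.48]
```

```bash
python3 -m inch '{"delta_pos":[[4,0,4],[8,0,9],[13,0,16],[18,0,23],[22,0,29],[25,0,33],[27,0,36],[29,0,39],[31,0,42],[33,0,46],[33,0,46]],"roll":[0,0,0,0,0,0,0,0,0,0,0]}'  - 5; python3 - <<'E'
from h import *
for h in(.014,.0,-.003): go(bay("green",-.005,h)-[0,0,.01],59.2)
E
python3 -m inch '{"delta_pos":[[0,0,0],[0,0,0]],"roll":[0,0]}' - 45
```

```text
clock: 24.8
position: [0.3746, 0.2994, 0.1284]
eef_rot: [0.0, 0.87, 0.494, 0.0]
ft_force: [1.1, -1.0, -0.2]
finger_gap: 0.0179
gripper_force: 5.0
delta [-1.3  0.   0.7] roll -0.0 yaw0 59.2
delta [ 6.7  0.  12.2] roll -0.0 yaw0 59.2
delta [ 8.4  0.  14.6] roll -0.0 yaw0 59.2
clock: 25.0
position: [0.3743, 0.2994, 0.1287]
eef_rot: [-0.0, 0.87, 0.494, 0.0]
ft_force: [2.0, -0.6, -0.2]
finger_gap: 0.017
gripper_force: 45.0
```

```bash
python3 -m inch '{"delta_pos":[[2,0,3],[3,0,6],[5,0,9],[7,0,12],[8,0,15],[9,0,16],[9,0,16]],"roll":[0,0,0,0,0,0,0]}'  - 45;  python3 - <<'E'
from h import *
for h in(.0,-.003): go(bay("green",-.005,h)-[0,0,.01],59.2)
E
```

```text
clock: 25.7
position: [0.3784, 0.3054, 0.1147]
eef_rot: [0.002, 0.87, 0.494, -0.001]
ft_force: [-8.6, -13.8, 31.6]
finger_gap: 0.0171
gripper_force: 45.0
delta [-0.4 -0.2 -1.5] roll -0.0 yaw0 59.2
delta [ 1.4 -0.2  1. ] roll -0.0 yaw0 59.2
```

Bottomed at 35 N. I'll release, back off and take the final look.

```bash
python3 -m inch '{"delta_pos":[[-2,0,-3],[-2,0,-3]],"roll":[0,0]}' && python3 -m inch '{"delta_pos":[[0,0,0],[0,0,0],[0,0,0],[0,0,-10],[0,0,-30],[0,0,-70],[0,0,-110],[0,0,-120],[0,0,-120]],"roll":[0,0,0,0,0,0,0,0,0]}' 42 10 && python3 -m inch '{"delta_pos":[[-20,15,0],[-50,40,0],[-90,70,0],[-130,100,0],[-170,130,0],[-210,160,0],[-240,180,0],[-240,180,0],[-240,180,0]],"roll":[0,0,0,0,0,0,0,0,0]}'; python3 - <<'E'
from h import *
f=arm.grab_frame("top"); g=arm.grab_frame("scene")
a=cv2.resize(f[135:275,85:215,::-1],(390,420),interpolation=cv2.INTER_CUBIC)
b=cv2.resize(g[95:200,260:360,::-1],(400,420),interpolation=cv2.INTER_CUBIC)
cv2.imwrite("pics/fin.png",np.hstack([a,b]))
print({n:proj("top",[bay(n,.056),bay(n,-.056)]).round(1).tolist() for n in YB})
E
```

```text
clock: 25.9
position: [0.3783, 0.3053, 0.1158]
eef_rot: [0.0, 0.87, 0.494, 0.001]
ft_force: [1.9, -2.1, 1.7]
finger_gap: 0.0171
gripper_force: 45.0
clock: 26.8
position: [0.3786, 0.3061, 0.2375]
eef_rot: [0.0, 0.87, 0.494, 0.002]
ft_force: [0.5, 0.1, -1.2]
finger_gap: 0.0385
gripper_force: 0.0
clock: 27.7
position: [0.4086, 0.0068, 0.2345]
eef_rot: [-0.001, 0.87, 0.493, -0.001]
ft_force: [0.1, 0.6, 0.4]
finger_gap: 0.0385
gripper_force: 0.0
{'red': [[149.1, 175.6], [175.7, 193.8]], 'yellow': [[136.5, 193.4], [163.8, 211.2]], 'blue': [[123.7, 211.6], [151.8, 228.8]], 'green': [[110.7, 230.1], [139.5, 246.7]]}
```

View pics/fin.png

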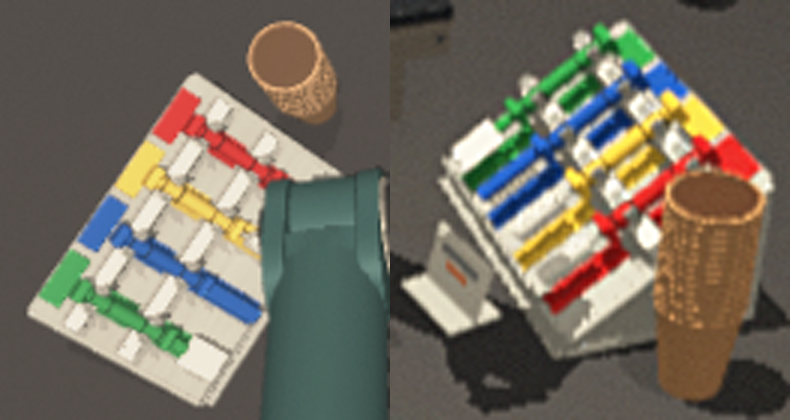

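The picture shows red, blue and green each in their own bay beside yellow, with heads down the slope and the sign and cups in place. One numeric check of the seating, collars against the seated prediction:

```bash
python3 - <<'E'
from h import *
ob=dict(green=((608,38),(510,112)),blue=((632,75),(545,145)),yellow=((675,105),(578,183)),red=((704,150),(606,225)))
for n,o in ob.items():
    o=np.array([((u-390)/4+260,v/4+95) for u,v in o])-.4
    print(n,(o-proj("scene",[bay(n,.056),bay(n,-.056)])).round(1).tolist(),"10mm out:",(proj("scene",[bay(n,0,.01)])-proj("scene",[bay(n)])).round(1).tolist())
E
```

```text
green [[-0.2, 0.1], [-1.9, 0.5]] 10mm out: [[-1.2, -1.6]]
blue [[-1.8, 0.8], [0.1, -0.3]] 10mm out: [[-1.3, -1.7]]
yellow [[0.9, -0.9], [1.2, -0.6]] 10mm out: [[-1.3, -1.7]]
red [[-0.6, 0.5], [0.5, -0.5]] 10mm out: [[-1.3, -1.7]]
```

```bash
python3 -c "
from station import arm
print(arm.hand_in())"
```

```text
the job is handed in; nothing more can be done
None
```

The red, blue and green tools hang in their own colour bays, heads down the slope and pressed to a firm stop (33–35 N); yellow, the cups and the sign look unmoved, the jug was not rechecked at the end, and the job was handed in at about 28 s of the 72 s.

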